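Hold the reading glass in focus over a spun cone

TASK

Look for cracks on the flat nose of the copper cone on the surface plate: pick the reading glass out of the tool rack and hold it level and steady with the lens centred over the nose, at the height marked by the scriber point of the surface gauge, where the nose is in focus. Keep it there for two seconds and finish while still holding it there in the gripper, the glass touching nothing else. Do not knock the cone or shift the gauge's setting, and leave everything else where it lies.

Things in the scene. Friction and masses are not known exactly. Their poses are not given: they have to be found in the camera images.
- loupe_grip (a point): Reading glass, about 0.13 kg: wooden handle 18 x 18 mm, 100 mm long (its last 14 mm a round brass ferrule), lying level in a rack place. Point on the handle's axis, half-way up, 60 mm from its free end; +x along the handle to the lens, +z up. It balances about 18 mm ahead of this point. The rack leaves the handle free 40 mm behind and 46 mm ahead of it, and 31 mm of air below the handle.
- loupe_lens (a point): Centre of the reading glass's lens, mid-thickness, 87 mm along +x from loupe_grip, on the handle's axis. Clear lens in a round steel rim 58 mm across and 8 mm thick, on a steel neck 10 mm round and 18 mm long. z is the lens's axis: vertical when the glass is level.
- rack: Pale wooden tool rack fixed to the bench: board 130 x 220 x 12 mm, two notched cheeks 95 mm apart, 61 mm high. Origin on the bench, 48 mm beyond (+x) the board's centre. Three places 75 mm apart along y hold the reading glass and two other tools, which is where varies; handles to -x, axes 52 mm above the bench.
- cone_nose (a point): The part to look at: spun copper cone, standing mouth down on the surface plate, loose, 0.25 kg, 70 mm high, 116 mm across the rim, with a flat nose 22 mm across on top. This point is the centre of the nose's top face, 120 mm above the bench.
- scriber_tip (a point): Point of the surface gauge's scriber, a level rod 5 mm round, clamped by a 26 mm steel block on the upright spindle; it points at the cone, 72 mm out from the spindle, ending 53 mm short of the cone's axis. Its height is the focal height marked for the lens's centre: 55 to 95 mm above the nose, varying. +x points back to the spindle, +z up. A push of about 15 N shifts it.
- gauge: Surface gauge (scribing block): steel base 66 x 54 x 34 mm held fast on the plate by its magnet, and a 9 mm spindle whose top is 200 mm above the plate; origin under the centre of the base, on the plate. It stands about 125 mm from the cone's axis, on the side away from the robot.
- plate: Cast-iron surface plate, 280 x 360 x 50 mm, fixed; origin under its centre on the bench. Its top is 50 mm above the bench. Plate and rack stand side by side on the bench, either one on the left.
- burnisher_mid (a point): Bystander in the rack: burnishing tool with the same handle as the reading glass, a steel shank 10 mm round and a 16 mm ball end, 230 mm long. This point is on the handle's axis, 60 mm from its free end.
- trimmer_mid (a point): Bystander in the rack: trimming tool with the same handle, a steel shank and a flat blade 16 mm wide, 227 mm long. Point on the handle's axis, 60 mm from its free end.
- vblock_mid (a point): Bystander: steel V-block 58 x 46 x 38 mm, on a near corner of the plate. Point at its centre.
- square_mid (a point): Bystander: small try square, 90 x 52 x 16 mm, lying on a near corner of the plate. Point at its centre.
- caliper_mid (a point): Bystander: vernier caliper, 230 x 60 x 10 mm, lying on the bench near the robot. Point at the middle of its beam.
- wax_tin_mid (a point): Bystander: round tin, 72 mm across, 50 mm high, on the bench. Point at its centre.
- spun_bowl_mid (a point): Bystander: spun copper bowl, 110 mm across, 45 mm high, on the bench. Point at its centre.
- mallet_mid (a point): Bystander: wooden mallet, 270 mm long, head 58 mm across and 100 mm long, lying at the left side of the bench. Point on the handle's axis, 110 mm short of the head's axis, 29 mm up.
Mind the look-alikes: they are no part of the job. What is shaped like the part that bears loupe_grip but green, pink or purple is not meant.

How it is judged:
On the way, in this order (a step that is already met when the one before it is completed fails the run):
1. the reading glass is lifted clear of the rack, carried by the gripper (height (world z) of loupe_lens above 0.09 m and contact force between the fingers and loupe above 0.5 N and contact force between loupe and rack below 0.1 N), for 0.2 s.
2. the lens is held in focus over the nose, level and steady, for a second and a half (z of loupe_lens in the frame of scriber_tip between -0.007 and 0.007 m and horizontal distance between loupe_lens and cone_nose below 0.012 m and angle between loupe_lens's own z axis and vertical below 0.12 rad and contact force between the fingers and loupe above 0.5 N and linear speed of loupe below 0.02 m/s and contact force between loupe and cone below 0.2 N and contact force between loupe and gauge below 0.2 N and contact force between loupe and rack below 0.2 N), for 1.5 s.
At the end, for the whole second after the job is handed in: Gripper holds the glass, at rest, lens centre within 7 mm of the scriber point's height and 12 mm of the nose's axis, tilted under 0.12 rad, touching no cone, gauge or rack; cone moved under 6 mm, scriber point under 4 mm, the rest under 30 mm (all of step 2 and distance of cone_nose from where it was at the start of the episode below 0.006 m and distance of scriber_tip from where it was at the start of the episode below 0.004 m and distance of each of burnisher_mid, trimmer_mid, vblock_mid, square_mid, caliper_mid, wax_tin_mid, spun_bowl_mid, mallet_mid from where it was at the start of the episode below 0.03 m); the arm keeps its last pose, push and grip.
It fails at once if the cone is knocked (distance of cone_nose from where it was at the start of the episode above 0.006 m).
It fails at once if the gauge's setting is shifted (distance of scriber_tip from where it was at the start of the episode above 0.004 m).
It fails at once if another thing in the rack, on the plate or on the bench is disturbed (distance of any of burnisher_mid, trimmer_mid, vblock_mid, square_mid, caliper_mid, wax_tin_mid, spun_bowl_mid, mallet_mid from where it was at the start of the episode above 0.03 m).
It also fails if it takes over 45 s, if anything falls off the work surface, if the arm or the gripper's body presses on something with over 40 N, if the wrist force passes 120 N, or if a joint passes its speed limit or range.

ROBOT

A 6-joint arm with a two-finger parallel gripper is mounted at the origin on the work surface. World frame = base frame: x ahead of the robot, y to its left, z up, the work surface at z = 0. Lengths are in m, angles in rad, forces in N, time in s.
With the tool pointing down it reaches from about 0.4 to 0.925 m from the base axis. Payload 3.4 kg.
Tool frame: the origin (TCP) lies on the centre line of the jaws, within the pads' length; the fingertips stand 11 mm ahead of it and the grasp point (between the pads) lies 8 mm behind it; z points along the fingers, y is the line along which they close (so a half turn about z gives the same grasp; the last joint's range is limited). The gripper opens to 85 mm and grips with 20 to 120 N. Pads are 22 mm wide; open, the fingers measure 114 mm over their backs; the gripper's body (76 mm by 85 mm) begins 54 mm behind the grasp point. The pads swing forward as they close: fully open they stand 13 mm farther back than shut.
Start: joints at [-1.383, 0.307, 1.506, -0, 1.328, -0.073], TCP at [0.148, -0.556, 0.242] pointing down, gripper open.
Joint ranges: [-3.12, 3.12], [-1.05, 2.28], [0.14, 2.33], [-1.42, 4.57], [0.1, 2.73], [-2.68, 2.68]. Speed limits (rad/s): [2.57, 2.57, 3.14, 3.14, 3.14, 3.14].

INTERFACE

Orientations are given as a unit quaternion [w, x, y, z].
In Python, from station import arm, capture, hand_in gives the robot as it stands.
- The arm moves only by the shell command python3 -m handwheel 'ROWS' [OPENING]. ROWS is JSON, one flat list of numbers, 4 for each row, row after row: the shift along the tool's x, y, z in m, then the turn about the tool's z in degrees. A call has 1 to 10 rows; each row is the pose to reach, as a shift and turn from the pose commanded when the call began, along the tool's axes at that moment; what a row does not reach only later rows make up. A row lasts 1/12 s, in which the tool goes at most 41.7 mm and 7.16 degrees, less where a joint would pass 70% of its speed; a pose out of reach is approached as far as the arm can. A call with a gripper value outside its range is refused whole. OPENING is the finger opening in m, from 0 to 0.0854, set as the call begins (- or left out, the last holds). The fingers move at their own pace and stop on an object; the grip force is fixed at half the most. Time passes only in rows, so rows that repeat a pose let the fingers close. It gives the time, the measured TCP pose, the force, the opening and the grip force at its end, in the units of the state.
- arm.get_state(): the state, without advancing time (a new reading comes with each control period).
- capture(name): name is "scene" or "top"; returns a dict with "color" (384x512x3 uint8, red, green, blue), "range_z" (384x512 float32, m along the optical axis (not along the pixel's ray), 0 where there is no reading), "fx", "fy", "cx", "cy" (pixels), "R" (3x3) and "t" (3): a world point X has camera coordinates R X + t. Camera axes: x right, y down, z forward; pixel columns grow to the right and rows downward; lengths in m; the calibration is good to about 2 mm. A picture is of the moment at which its call begins.
- hand_in(): hands the job in; it is judged then, once.
The state is a dict: "clock": time; "joint_positions": joint angles; "qvel": joint speeds; "tau": joint torques, N m; "tool_pos": TCP position; "ee_rot": TCP orientation; "wrist_force": force on the tool from outside, world axes, zero at the start; "ft_torque": the same for the moment, N m; "gripper_width": opening from 0.0 (shut) to 1.0 (fully open); "finger_force": force on a finger pad.
Only numpy, scipy, OpenCV 4.12 (cv2) and the standard library are available. Lean on these libraries where they do the work, as an engineer would, in place of code of your own. Each camera call takes 0.05 s, during which the arm holds its last target. There are 200 camera calls.

## Working session

There is one attempt and no reset: what is moved stays moved. The work goes in short steps, Python scripts to look and compute and a shell command to move; the robot and the scene stay as the last step left them, time stands still between calls to the robot, and variables do not carry over. Pictures are saved under pics/ and viewed, at most 10 in all, crops included, and the job is handed in when it is done.

```bash
mkdir -p pics; cat > h.py <<'E'
import numpy as np, cv2
from station import arm, capture, hand_in
def snap(n,f):
    c=capture(n); np.savez(f'{f}.npz',**c); cv2.imwrite(f'pics/{f}.png',cv2.cvtColor(c['color'],cv2.COLOR_RGB2BGR)); return c
def cloud(c):
    z=c['range_z']; v,u=np.mgrid[:z.shape[0],:z.shape[1]]
    P=np.stack([(u-c['cx'])/c['fx']*z,(v-c['cy'])/c['fy']*z,z],-1)
    W=(P-c['t'])@c['R']; W[z==0]=np.nan; return W
def ray(c,u,v,h):
    d=c['R'].T@np.array([(u-c['cx'])/c['fx'],(v-c['cy'])/c['fy'],1]); o=-c['R'].T@c['t']
    return o+d*(h-o[2])/d[2]
E
python3 - <<'E'
from h import *
for n in ('top','scene'):
    c=snap(n,n+'0'); print(n,c['fx'],-c['R'].T@c['t'],c['R'].round(2).tolist())
s=arm.get_state(); print(s)
E
```

```text
top 471.58190912943485 [0.31759719 0.02444653 1.64839616] [[0.0, -1.0, -0.0], [-0.99, -0.0, -0.1], [0.1, 0.0, -0.99]]
scene 450.96537216715325 [1.10651582 1.03450352 1.0533941 ] [[-0.85, 0.53, -0.01], [0.33, 0.51, -0.79], [-0.42, -0.67, -0.61]]
{'clock': 0.1, 'joint_positions': array([-1.38348204e+00,  3.07519549e-01,  1.50753895e+00,  3.17085686e-05,
        1.32839011e+00, -7.35055024e-02]), 'qvel': array([ 0.00146551, -0.00066213, -0.00382991,  0.00043507, -0.00053413,
        0.00026973]), 'tau': array([ 3.31214042e-04, -4.58528280e+01, -2.52608085e+01, -9.86531654e-05,
        5.60489745e-03,  2.79542508e-05]), 'tool_pos': array([ 0.14814911, -0.55496789,  0.24146233]), 'ee_rot': array([-9.27348640e-04,  9.91508744e-01,  1.30036724e-01, -3.74150794e-05]), 'wrist_force': array([ 0.68510773, -0.16859978, -0.55211945]), 'ft_torque': array([-0.04128311, -0.01080379,  0.0180999 ]), 'finger_force': 0.0, 'gripper_width': 1.0020995416635659}
```

View pics/top0.png

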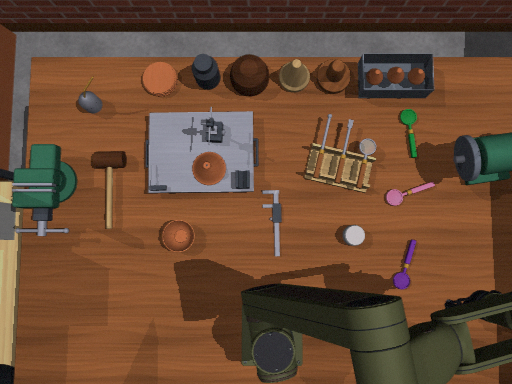

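View pics/scene0.png

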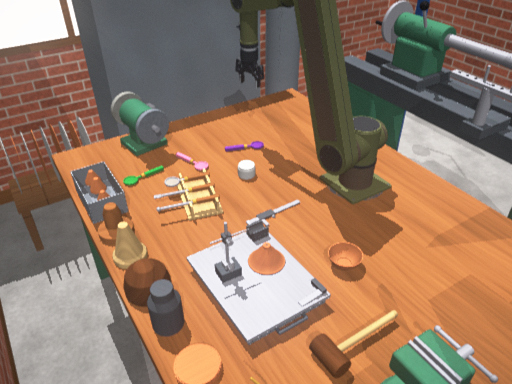

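The top view shows the rack at about (340,168) px, with the lens at (368,147) in its rightmost place. The cone is at (209,168) and the gauge at (212,130). I'll take measurements from the depth data and enlarged crops.

```bash
python3 - <<'E'
from h import *
c=dict(np.load('top0.npz')); W=cloud(c); z=W[...,2]; col=c['color']
im=cv2.cvtColor(col,cv2.COLOR_RGB2BGR)
a=cv2.resize(im[95:205,140:265],None,fx=3.2,fy=3.2*1.3,interpolation=cv2.INTER_CUBIC)
a=cv2.resize(im[100:200,145:245],(400,400),interpolation=cv2.INTER_CUBIC)
b=cv2.resize(im[105:205,295:395],(400,400),interpolation=cv2.INTER_CUBIC)
cv2.imwrite('pics/crop1.png',np.hstack([a,b]))
v,u=np.mgrid[:384,:512]
# nose by depth: near cone
m=(abs(u-209)<20)&(abs(v-168)<20)&(z>.114)&(z<.13); P=W[m]; print('nose',m.sum(),P.mean(0),P.min(0),P.max(0), u[m].mean(),v[m].mean())
m=(abs(u-209)<25)&(abs(v-168)<25)&(z>.055)&(z<.13); P=W[m]; print('cone',m.sum(),(P.min(0)+P.max(0))/2,np.ptp(P,axis=0))
# things above 0.13 on plate
m=(u>145)&(u<256)&(v>85)&(v<195)&(z>.135)&(z<.27); P=W[m]; print('high',m.sum()); 
print(np.c_[u[m],v[m],P.round(3)][::max(1,m.sum()//45)])
for r in range(138,158,2): print(r,[f'{x*1000:.0f}' for x in z[r,356:380:1]])
s=dict(np.load('scene0.npz')); S=cloud(s); zs=S[...,2]
m=(zs>.15)&(zs<.3)&(np.hypot(S[...,0]-W[168,209,0],S[...,1]-W[168,209,1])<.2); print('scene high',m.sum()); v2,u2=np.nonzero(m); P=S[m]; print(np.c_[u2,v2,P.round(3)][::max(1,m.sum()//50)])
E
```

```text
nose 53 [0.55979161 0.21369552 0.1195013 ] [0.54808131 0.19946047 0.11456999] [0.57144276 0.22896724 0.12730332] 206.50943396226415 165.41509433962264
cone 857 [0.56316817 0.21535097 0.0911529 ] [0.16237496 0.16107764 0.07230085]
high 147
[[2.11e+02 1.07e+02 7.33e-01 1.92e-01 2.00e-01]
 [2.10e+02 1.09e+02 7.28e-01 1.96e-01 1.94e-01]
 [2.11e+02 1.10e+02 7.23e-01 1.92e-01 1.99e-01]
 [2.10e+02 1.12e+02 7.18e-01 1.96e-01 1.96e-01]
 [2.11e+02 1.13e+02 7.13e-01 1.92e-01 2.03e-01]
 [2.10e+02 1.15e+02 7.07e-01 1.95e-01 1.99e-01]
 [2.11e+02 1.16e+02 7.05e-01 1.92e-01 1.97e-01]
 [2.09e+02 1.17e+02 6.87e-01 1.92e-01 2.53e-01]
 [2.07e+02 1.18e+02 6.85e-01 1.98e-01 2.49e-01]
 [2.10e+02 1.18e+02 6.95e-01 1.94e-01 2.11e-01]
 [2.13e+02 1.18e+02 6.95e-01 1.85e-01 2.08e-01]
 [2.03e+02 1.19e+02 6.93e-01 2.16e-01 2.05e-01]
 [2.08e+02 1.19e+02 6.82e-01 1.95e-01 2.47e-01]
 [2.12e+02 1.19e+02 6.92e-01 1.88e-01 2.07e-01]
 [2.02e+02 1.20e+02 6.91e-01 2.20e-01 2.02e-01]
 [2.05e+02 1.20e+02 6.91e-01 2.10e-01 2.02e-01]
 [2.08e+02 1.20e+02 6.82e-01 1.97e-01 2.34e-01]
 [2.11e+02 1.20e+02 6.89e-01 1.91e-01 2.10e-0
[... 5179 characters left out ...]
6.95e-01 2.21e-01 2.01e-01]
 [2.31e+02 2.42e+02 6.85e-01 2.25e-01 1.99e-01]
 [2.11e+02 2.43e+02 7.33e-01 1.98e-01 1.98e-01]
 [2.24e+02 2.43e+02 6.98e-01 2.08e-01 1.89e-01]
 [2.28e+02 2.43e+02 6.95e-01 2.27e-01 2.02e-01]
 [2.32e+02 2.43e+02 6.84e-01 2.28e-01 1.97e-01]
 [2.26e+02 2.44e+02 6.88e-01 2.00e-01 1.74e-01]
 [2.30e+02 2.44e+02 6.91e-01 2.30e-01 1.98e-01]
 [2.26e+02 2.45e+02 6.88e-01 2.01e-01 1.70e-01]
 [2.30e+02 2.45e+02 6.90e-01 2.27e-01 1.92e-01]
 [2.26e+02 2.46e+02 6.91e-01 2.05e-01 1.71e-01]
 [2.30e+02 2.46e+02 6.90e-01 2.28e-01 1.89e-01]
 [2.28e+02 2.47e+02 6.81e-01 1.98e-01 1.57e-01]
 [2.28e+02 2.48e+02 6.82e-01 1.99e-01 1.54e-01]
 [2.26e+02 2.50e+02 6.90e-01 2.02e-01 1.52e-01]]
```

View pics/crop1.png

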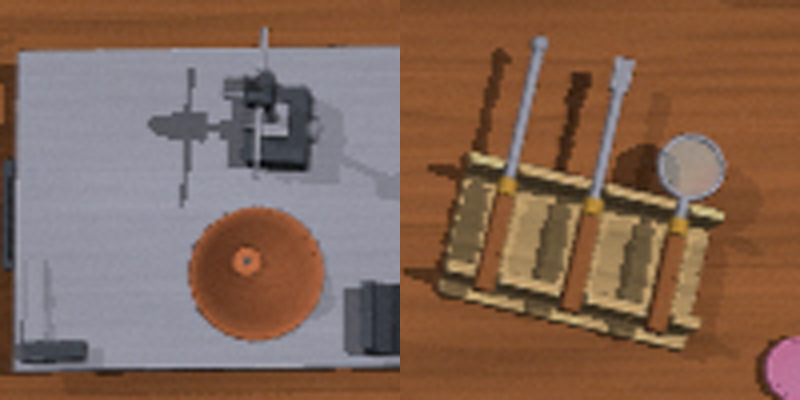

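The crop shows the nose's flat disc at about (206.5,165.5) px and the scriber running along u≈209 down to v≈142. The lens is at (367.5,146.8), with its handle running down to about (360,187).

```bash
python3 - <<'E'
from h import *
from scipy.spatial.transform import Rotation as Ro
c=dict(np.load('top0.npz')); W=cloud(c); z=W[...,2]; v,u=np.mgrid[:384,:512]
hsv=cv2.cvtColor(c['color'],cv2.COLOR_RGB2HSV)
# cone
m=((hsv[...,0]<14)&(hsv[...,1]>130)&(abs(u-209)<22)&(abs(v-168)<22)&(z>.056)).astype(np.uint8)
cn=max(cv2.findContours(m,0,1)[0],key=cv2.contourArea); (a,b),r=cv2.minEnclosingCircle(cn)
print('cone rim',a,b,r,ray(c,a,b,.05),'nose',ray(c,206.5,165.5,.12))
# lens
m=((z>.04)&(z<.07)&(np.hypot(u-367.5,v-146.7)<11.5)).astype(np.uint8)
print('lens',u[m>0].mean(),v[m>0].mean(),ray(c,u[m>0].mean(),v[m>0].mean(),.055), m.sum(), np.median(z[m>0]))
L=ray(c,367.5,146.8,.055)
# handle axis: reddish-brown pixels at z~.061
m=(z>.05)&(u>354)&(u<370)&(v>160)&(v<190)
for vv in range(156,190,2):
    print(vv,[tuple(int(k) for k in c['color'][vv,x]) for x in range(358,371)] if vv in(164,176,182) else '')
m=(hsv[...,1]>120)&(abs(u-363)<8)&(v>162)&(v<186)&(z>.045)
print('handle n',m.sum()); uu,vv=u[m],v[m]
P=np.array([ray(c,x,y,.061) for x,y in zip(uu,vv)]); ctr=P.mean(0); d=np.linalg.svd(P-ctr)[2][0]; d*=np.sign(d[0]); print(ctr,np.degrees(np.arctan2(d[1],d[0])),np.ptp((P-ctr)@d),np.ptp((P-ctr)@[-d[1],d[0],0]))
dl=(L-ctr)[:2]; print('yaw ctr->lens',np.degrees(np.arctan2(dl[1],dl[0])),'grip',L[:2]-.087*dl/np.linalg.norm(dl))
# scriber height
m=(abs(u-209)<4)&(v>=127)&(v<=143)&(z>.17)&(z<.23)
print('rod top',m.sum(),np.median(z[m]),z[m].mean())
m=(u>200)&(u<215)&(v>=118)&(v<=125)&(z>.17)&(z<.225); print('block',np.median(z[m]),m.sum())
s=dict(np.load('scene0.npz')); S=cloud(s); m=(S[...,2]>.17)&(S[...,0]<.665)&(S[...,0]>.58)&(abs(S[...,1]-.2)<.03)&(S[...,2]<.23)
print('rod scene',m.sum(),S[m].mean(0),'tip px',np.argwhere(m)[:,::-1].max(0))
st=arm.get_state(); print(Ro.from_quat(st['ee_rot'],scalar_first=True).as_matrix().round(3).tolist())
E
```

```text
cone rim 208.59896850585938 168.1177520751953 16.417152404785156 [0.56144924 0.21500735 0.05      ] nose [0.55943032 0.21366237 0.12      ]
lens 367.06976744186045 147.56589147286823 [ 0.63255215 -0.32783058  0.055     ] 258 0.054234348198590465
156 
158 
160 
162 
164 [(176, 145, 97), (174, 144, 100), (166, 135, 93), (93, 64, 36), (119, 73, 41), (135, 83, 48), (135, 83, 50), (132, 86, 49), (150, 115, 71), (194, 159, 108), (192, 160, 106), (190, 157, 107), (176, 145, 99)]
166 
168 
170 
172 
174 
176 [(78, 56, 35), (104, 64, 37), (139, 85, 50), (136, 82, 43), (141, 86, 49), (142, 91, 55), (159, 126, 85), (155, 126, 87), (157, 128, 87), (158, 129, 85), (159, 129, 89), (143, 107, 70), (127, 79, 47)]
178 
180 
182 [(119, 74, 41), (140, 87, 51), (139, 86, 50), (140, 87, 49), (153, 105, 65), (192, 157, 106), (175, 143, 98), (173, 141, 96), (173, 143, 99), (169, 135, 93), (130, 86, 49), (126, 77, 43), (121, 72, 38)]
184 
186 
188 
handle n 138
[ 0.5390094  -0.30529807  0.061     ] -13.063299819512158 0.08143482724558819 0.04283582112779871
yaw ctr->lens -14.04106854836795 grip [ 0.55081698 -0.30825102]
rod top 24 0.19726577591858585 0.19741232457065735
block 0.20546052204758036 80
rod scene 27 [0.64174045 0.20263065 0.19795957] tip px [248 235]
[[0.966, 0.258, -0.0], [0.258, -0.966, 0.002], [0.0, -0.002, -1.0]]
```

```bash
python3 -m handwheel '[0.02,-0.006,0,0, 0.058,-0.017,0,0, 0.096,-0.028,0,0, 0.134,-0.039,0,0, 0.172,-0.049,0,0, 0.21,-0.06,0,0, 0.248,-0.071,0,0, 0.286,-0.082,0,0, 0.324,-0.093,0,0, 0.35,-0.1,0,0]' 0.05
```

```text
clock: 0.93
tool_pos: [0.4632, -0.3662, 0.2419]
ee_rot: [-0.001, 0.991, 0.131, 0.0]
wrist_force: [-0.4, -0.6, -0.4]
gripper_width: 0.585
finger_force: 0.0
```

```bash
python3 -m handwheel '[0.03,-0.009,0,6, 0.06,-0.018,0,12, 0.085,-0.026,0,18, 0.1,-0.03,0,24, 0.108,-0.032,0,29, 0.108,-0.032,0,29, 0.108,-0.032,0,29]' 0.05; python3 - <<'E'
from h import *
from scipy.spatial.transform import Rotation as Ro
c=snap('top','top1'); s=arm.get_state(); print(s['clock'],s['gripper_width'],s['joint_positions'].round(2)); R=Ro.from_quat(s['ee_rot'],scalar_first=True).as_matrix(); print(R.round(3).tolist(),s['tool_pos'])
print('to grip, tool axes',R.T@(np.array([.557,-.3095,.044])-s['tool_pos']))
E
```

```text
clock: 1.52
tool_pos: [0.5566, -0.3095, 0.2416]
ee_rot: [-0.0, 0.993, -0.121, -0.001]
wrist_force: [0.3, 0.7, -0.5]
gripper_width: 0.586
finger_force: 0.0
1.5667 0.5822887083926387 [-0.57  0.39  1.37 -0.    1.38  1.24]
[[0.971, -0.24, -0.001], [-0.24, -0.971, 0.0], [-0.001, -0.0, -1.0]] [ 0.5561126  -0.30988261  0.24175143]
to grip, tool axes [ 0.0010588  -0.00058102  0.1977501 ]
```

```bash
python3 -m handwheel '[0,0,0.02,0, 0,0,0.05,0, 0,0,0.08,0, 0,0,0.11,0, 0,0,0.14,0, 0,0,0.165,0, 0,0,0.182,0, 0,0,0.193,0, 0,0,0.198,0, 0,0,0.198,0]' 0.05; python3 -m handwheel '[0,0,0,0, 0,0,0,0, 0,0,0,0, 0,0,0,0, 0,0,0,0, 0,0,0,0, 0,0,0,0]' 0.01; python3 - <<'E'
from h import *
c=snap('scene','s2'); im=cv2.imread('pics/s2.png'); cv2.imwrite('pics/s2c.png',cv2.resize(im[130:260,110:300],None,fx=4,fy=4,interpolation=cv2.INTER_CUBIC))
E
```

```text
clock: 2.4
tool_pos: [0.5557, -0.3102, 0.0435]
ee_rot: [-0.0, 0.992, -0.122, -0.001]
wrist_force: [0.2, -0.4, -0.3]
gripper_width: 0.584
finger_force: 0.0
clock: 2.98
tool_pos: [0.5578, -0.3107, 0.046]
ee_rot: [0.001, 0.993, -0.122, 0.001]
wrist_force: [-0.4, 0.2, 6.2]
gripper_width: 0.197
finger_force: 59.3
```

View pics/s2c.png

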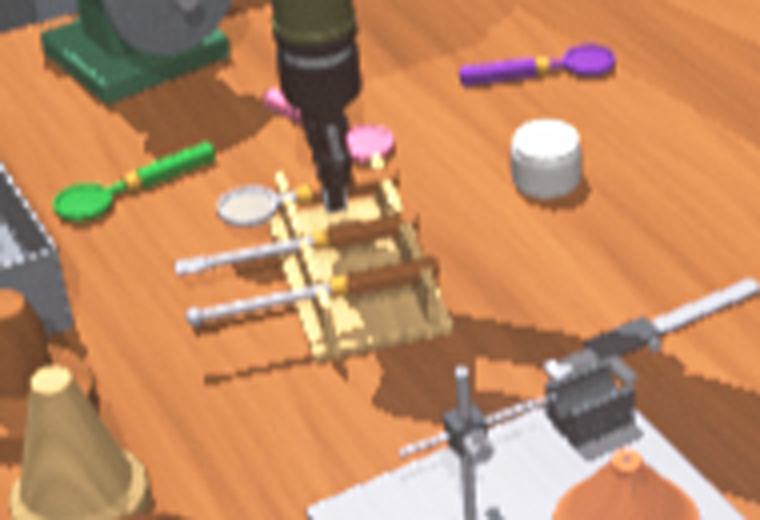

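The fingers have closed on the glass's handle in the rack: the opening matches 17–18 mm and the force is 59 N. I'll lift it straight up.

```bash
python3 -m handwheel '[0,0,-0.004,0, 0,0,-0.012,0, 0,0,-0.025,0, 0,0,-0.045,0, 0,0,-0.07,0, 0,0,-0.1,0, 0,0,-0.13,0, 0,0,-0.155,0, 0,0,-0.175,0, 0,0,-0.185,0]'; python3 -m handwheel '[0,0,0,0, 0,0,0,0, 0,0,0,0, 0,0,0,0]'; python3 - <<'E'
from h import *
from scipy.spatial.transform import Rotation as Ro
c=snap('top','top3'); s=arm.get_state(); R=Ro.from_quat(s['ee_rot'],scalar_first=True).as_matrix(); p=s['tool_pos']; print(p,R.round(3).tolist(),s['finger_force'])
W=cloud(c); z=W[...,2]; e=p+R@[.081,0,-.008]
m=(z>.2)&(z<.28)&(np.hypot(W[...,0]-e[0],W[...,1]-e[1])<.045)
# rim+lens pts only
d=(W-p)@R; m&=d[...,0]>.05
P=W[m]; print('expect',e,'n',m.sum()); q=d[m]; print('tool-frame lens: x max',np.percentile(q[:,0],99),'y',np.percentile(q[:,1],[1,50,99]),'z',np.median(q[:,2]))
A=np.c_[q[:,:2],np.ones(len(q))]; k=np.linalg.lstsq(A,q[:,2],rcond=None)[0]; print('tilt',k)
im=cv2.imread('pics/top3.png'); v,u=np.nonzero(m); print(u.min(),u.max(),v.min(),v.max())
cv2.imwrite('pics/t3c.png',cv2.resize(im[100:200,300:420],None,fx=5,fy=5,interpolation=cv2.INTER_CUBIC))
E
```

```text
clock: 3.87
tool_pos: [0.5577, -0.3104, 0.2331]
ee_rot: [0.001, 0.992, -0.122, 0.002]
wrist_force: [-0.4, -0.7, -0.8]
gripper_width: 0.198
finger_force: 58.5
clock: 4.2
tool_pos: [0.5556, -0.3092, 0.2271]
ee_rot: [-0.001, 0.992, -0.122, -0.002]
wrist_force: [-0.8, -0.4, -1.7]
gripper_width: 0.197
finger_force: 58.5
[ 0.55578763 -0.30933128  0.22721629] [[0.97, -0.243, -0.003], [-0.243, -0.97, 0.002], [-0.004, -0.001, -1.0]] 58.451271057128906
expect [ 0.63438744 -0.32902184  0.23492037] n 118
tool-frame lens: x max 0.10745233418550894 y [-0.02752122 -0.01372904  0.0008803 ] z -0.007408266509320577
tilt [ 0.02007154 -0.05803116 -0.01016718]
371 383 126 142
```

View pics/t3c.png

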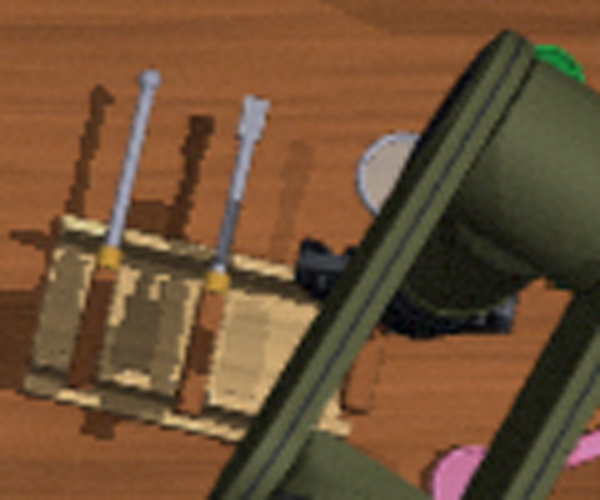

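The glass is out of the rack, with the lens visible at about (378,133) px and partly hidden by the arm. Next I'll carry it over to the plate at height.

```bash
python3 -m handwheel '[-0.004,-0.01,0,0, -0.012,-0.03,0,0, -0.024,-0.06,0,0, -0.036,-0.09,0,0, -0.048,-0.12,0,0, -0.06,-0.15,0,0, -0.072,-0.18,0,0, -0.084,-0.21,0,0, -0.096,-0.24,0,0, -0.108,-0.27,0,0]'; python3 -m handwheel '[-0.012,-0.03,0,0, -0.024,-0.06,0,0, -0.036,-0.09,0,0, -0.048,-0.12,0,0, -0.06,-0.15,0,0, -0.069,-0.172,0,0, -0.076,-0.19,0,0, -0.08,-0.2,0,0, -0.08,-0.2,0,0, -0.08,-0.2,0,0]'; python3 - <<'E'
from h import *
from scipy.spatial.transform import Rotation as Ro
s=arm.get_state(); R=Ro.from_quat(s['ee_rot'],scalar_first=True).as_matrix(); p=s['tool_pos']; print(p,s['joint_positions'].round(2)); print('need',R.T@(np.array([.560,.214,.195])-(p+R@[.080,0,-.008])))
snap('scene','s4'); c=snap('top','top4')
im=cv2.imread('pics/s4.png')[170:300,170:320]; im2=cv2.imread('pics/top4.png')[95:225,145:295]
cv2.imwrite('pics/c4.png',cv2.resize(np.hstack([im,im2]),(780,338),interpolation=cv2.INTER_CUBIC))
E
```

```text
clock: 5.08
tool_pos: [0.5162, -0.0196, 0.2287]
ee_rot: [-0.0, 0.992, -0.122, -0.001]
wrist_force: [0.2, -0.3, -1.0]
gripper_width: 0.196
finger_force: 58.5
clock: 5.92
tool_pos: [0.488, 0.1916, 0.2289]
ee_rot: [0.001, 0.993, -0.122, -0.0]
wrist_force: [0.8, -0.1, -0.5]
gripper_width: 0.198
finger_force: 58.6
[0.48800706 0.19161839 0.22893382] [ 0.29  0.25  1.63 -0.    1.27  2.11]
need [-0.01552499 -0.03914015  0.04185922]
```

View pics/c4.png

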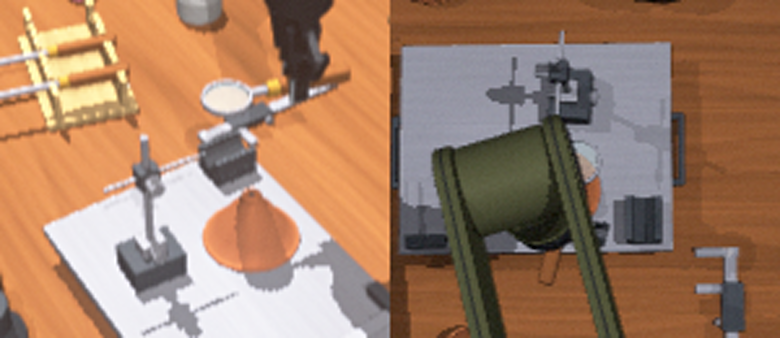

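In the scene view the lens is clear at about (257,207) px, level and right of the nose axis. I'll finish the lateral shift, then lower it.

```bash
python3 -m handwheel '[-0.003,-0.008,0,0, -0.008,-0.02,0,0, -0.013,-0.032,0.004,0, -0.0155,-0.039,0.01,0, -0.0155,-0.039,0.018,0, -0.0155,-0.039,0.027,0, -0.0155,-0.039,0.034,0, -0.0155,-0.039,0.039,0, -0.0155,-0.039,0.041,0, -0.0155,-0.039,0.042,0]'; python3 -m handwheel '[0,0,0,0, 0,0,0,0]'; python3 - <<'E'
from h import *
from scipy.spatial.transform import Rotation as Ro
s=arm.get_state(); R=Ro.from_quat(s['ee_rot'],scalar_first=True).as_matrix(); p=s['tool_pos']; e=p+R@[.08,0,-.008]; print(p,'lens by arm',e)
c=snap('scene','s5'); W=cloud(c); d=np.hypot(W[...,0]-e[0],W[...,1]-e[1]); q=(W-p)@R
m=(abs(W[...,2]-e[2])<.02)&(d<.036)&(q[...,0]>.047); v,u=np.nonzero(m); P=W[m]
print(m.sum(),'extent mid',(np.percentile(P,1,0)+np.percentile(P,99,0))/2,np.ptp(P,axis=0),'med',np.median(P,0))
cn=max(cv2.findContours(m.astype(np.uint8),0,1)[0],key=cv2.contourArea); E=cv2.fitEllipse(cn); print(E,ray(c,*E[0],e[2]))
A=np.c_[P[:,:2]-e[:2],np.ones(len(P))]; print('plane',np.linalg.lstsq(A,P[:,2],rcond=None)[0])
r=(W[...,2]>.17)&(W[...,2]<.23)&(W[...,0]>.6)&(W[...,0]<.665)&(abs(W[...,1]-.2)<.03); print('rod',r.sum(),np.median(W[r],0)); vv,uu=np.nonzero(r); print(uu.min(),uu.max(),vv.min(),vv.max())
im=cv2.imread('pics/s5.png')[200:300,180:310]; cv2.imwrite('pics/c5.png',cv2.resize(im,None,fx=6,fy=6,interpolation=cv2.INTER_CUBIC))
E
```

```text
clock: 6.85
tool_pos: [0.4827, 0.2328, 0.1865]
ee_rot: [0.0, 0.992, -0.123, -0.001]
wrist_force: [-0.1, -0.1, -0.2]
gripper_width: 0.2
finger_force: 58.6
clock: 7.02
tool_pos: [0.4833, 0.2331, 0.1876]
ee_rot: [-0.0, 0.992, -0.123, 0.0]
wrist_force: [-0.3, 0.1, -1.1]
gripper_width: 0.2
finger_force: 58.6
[0.48328706 0.23313785 0.18757544] lens by arm [0.56087892 0.21367433 0.19561755]
250 extent mid [0.56186991 0.21695123 0.19509663] [0.06600719 0.05814285 0.01512787] med [0.56523931 0.21799968 0.19591363]
((266.25396728515625, 226.0338592529297), (14.133678436279297, 20.768726348876953), 86.6063232421875) [0.5641285  0.21781457 0.19561755]
plane [-0.01235508 -0.01247142  0.19581624]
rod 29 [0.64387377 0.2019807  0.19711204]
233 248 229 235
```

View pics/c5.png

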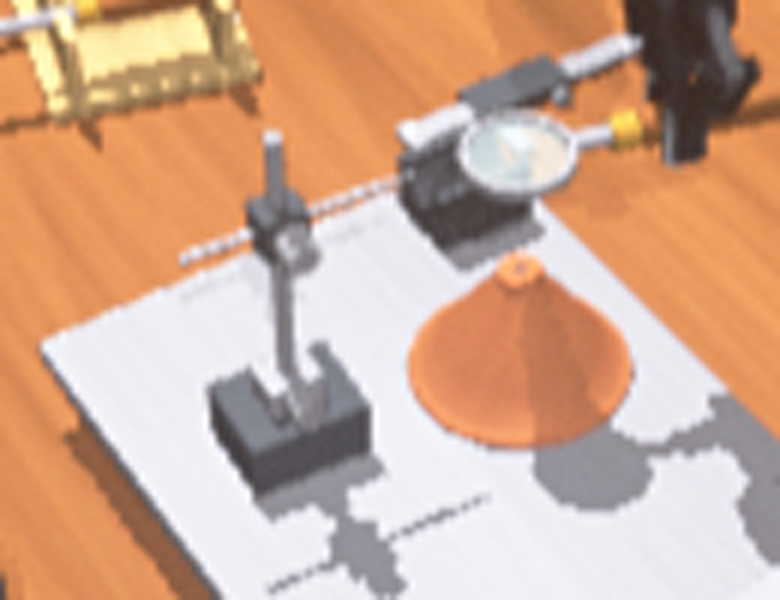

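The lens sits directly above the nose in this view: lens at crop (519,152), nose at (519,268), scriber tip near (405,178). I'll check the offsets numerically.

```bash
python3 - <<'E'
from h import *
c=dict(np.load('s5.npz')); t=dict(np.load('top0.npz'))
print('nose scene',ray(c,266.5,244.7,.12),'nose top',ray(t,206.5,165.5,.12),'lens scene',ray(c,266.5,225.3,.1956))
# nose by depth in scene
W=cloud(c); z=W[...,2]; m=(abs(z-.12)<.005)&(np.hypot(W[...,0]-.56,W[...,1]-.214)<.025); print(m.sum(),W[m].mean(0))
# rod line: two-ray plane intersection: for scene rod pixels find height where ray meets the vertical plane of the rod axis (spindle/rod in top view)
for h in (.190,.195,.2):
    a,b=ray(t,209.3,142,h),ray(t,210.7,112,h); n=np.array([-(b-a)[1],(b-a)[0]]); n/=np.linalg.norm(n)
    print(h,a[:2],b[:2],[(n@(ray(c,u,v,h)-a)[:2]*1000).round(1) for u,v in ((246.7,230),(240,232.5),(235,234.3),(213.3,242))])
E
```

```text
nose scene [0.56185541 0.21699256 0.12      ] nose top [0.55943032 0.21366237 0.12      ] lens scene [0.56176309 0.21548818 0.1956    ]
48 [0.56500874 0.21990755 0.11933579]
0.19 [0.62305251 0.1972321 ] [0.71952735 0.19408799] [np.float64(-0.5), np.float64(-0.9), np.float64(-1.4), np.float64(-4.0)]
0.195 [0.62200528 0.19663972] [0.71814936 0.19350639] [np.float64(5.0), np.float64(4.7), np.float64(4.2), np.float64(1.6)]
0.2 [0.62095805 0.19604733] [0.71677137 0.19292478] [np.float64(10.6), np.float64(10.2), np.float64(9.7), np.float64(7.2)]
```

The lens-to-nose offset is about 2 mm in the same view. Lens and scriber heights both come out at 0.193–0.196 m. Now I'll hold it there.

```bash
for i in 1 2 3; do python3 -m handwheel '[0,0,0,0, 0,0,0,0, 0,0,0,0, 0,0,0,0, 0,0,0,0, 0,0,0,0, 0,0,0,0, 0,0,0,0, 0,0,0,0, 0,0,0,0]' | head -2; done; python3 - <<'E'
from h import *
s=arm.get_state(); print(s['finger_force'],abs(s['qvel']).max()); print(hand_in())
E
```

```text
clock: 7.9
tool_pos: [0.4829, 0.2332, 0.1873]
clock: 8.73
tool_pos: [0.483, 0.2332, 0.1873]
clock: 9.57
tool_pos: [0.4829, 0.2332, 0.1873]
58.63931179046631 0.0012981075910825477
the job is handed in; nothing more can be done
None
```

I handed the job in with the gripper holding the glass still over the nose for about 2.5 s: lens about 2 mm off the nose's axis, within about 3 mm of the scriber's height, both by camera; the judge's verdict was not shown.

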